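Close the cold-brew flask to the first click of its clutch cap

TASK

The cold-brew flask with the orange T-grip is not closed yet. Turn its grip clockwise (seen from above) until the cap is fully home and the cap's slip clutch clicks, stop at that first click, and let go. Leave the cap of the flask with the blue grip alone.

Things in the scene. Friction and masses are not known exactly. Their poses are not given: they have to be found in the camera images.
- orange_grip (a point): Centre of the orange T-grip, on its upright turning axis, 153 mm above the worktop. The grip is a rounded bar 66 mm long (its x), 22 wide (y), 32 tall (z, up), white stripe at its -x end; it does not rise or sink. It sits on a black collar 72 mm across, whose top is 28 mm below this point and 12 mm below the bar, on a steel flask 115 mm across, 104 tall, which stands fast.
- orange_collar (a joint): Angle (rad) that the orange flask's black screw collar is turned clockwise seen from above. It stops at 1.0, fully home: the long white mark on its top then meets the red line on the flask's rim. It starts 0.35 to 0.75 rad short of home, turns with the grip, drags with about 0.12 N m and stays where left (the click may kick it back by up to 0.1).
- orange_clutch (a joint): Angle (rad) the orange grip has slipped clockwise past its collar; 0 at the start (stripe at the collar's long white mark). It stays near 0 until the collar is home, then slips at about 0.18 N m. Teeth 0.63 rad (one grey tick) apart: the first is topped at 0.31, clicks and settles at 0.63; the second is topped at 0.94. Let go, the grip slides into the notch unless near a tooth's top.
- blue_grip_end (a point): Centre of the white-striped end of the blue T-grip, 33 mm from its turning axis, on a second flask that is the same as the orange one but for its blue grip and band. To be left alone.
Things that resemble listed ones, but are neither listed nor needed, are in the scene too. Leave any green look-alike of the part that bears orange_grip alone.

How it is judged (in metres and radians):
On the way, in this order (a step that is already met when the one before it is completed fails the run):
1. the orange cap's collar is home, the clutch not yet clicked (value of joint orange_collar above 0.94 rad and value of joint orange_clutch below 0.3 rad).
2. the clutch has clicked once (value of joint orange_clutch above 0.36 rad).
At the end, for the whole second after the job is handed in: The orange flask's collar is home (within 0.15 rad of its stop), its grip has gone over the first tooth and rests at or near the next notch (clutch at 0.38 to 0.85 rad, the notch is at 0.63) and is still (value of joint orange_collar above 0.85 rad and value of joint orange_clutch between 0.38 and 0.85 rad and velocity of joint orange_clutch between -0.1 and 0.1 rad/s); the robot touches nothing.
It fails at once if the clutch of the orange cap goes over a second click (value of joint orange_clutch above 0.98 rad).
It fails at once if the blue grip is turned (its end moves more than 10 mm) (distance of blue_grip_end from where it was at the start of the episode above 0.01 m).
It also fails if it takes over 35 s, if anything falls off the work surface, if the arm or the gripper's body presses on something with over 40 N, if the wrist force passes 120 N, or if a joint passes its speed limit or range.

ROBOT

A 6-joint arm with a two-finger parallel gripper is mounted at the origin on a cart in front of the work surface, level with it; the furniture and walls round the work are solid. World frame = base frame: x ahead of the robot, y to its left, z up, the work surface at z = 0. Lengths are in m, angles in degrees, forces in N, time in s.
With the tool pointing down it reaches from about 0.4 to 0.825 m from the base axis. Payload 7 kg.
Tool frame: the origin (TCP) lies on the centre line of the jaws, within the pads' length; the fingertips stand r.tip_reach ahead of it and the grasp point (between the pads) is the TCP (r.tip_reach is the distance from the TCP to the fingertips, in m); z points along the fingers, y is the line along which they close (so a half turn about z gives the same grasp; the last joint's range is limited). The gripper opens to 88 mm and grips with 3 to 60 N. Pads are 19 mm wide; open, the fingers measure 130 mm over their backs; the gripper's body (78 mm by 193 mm) begins 47 mm behind the grasp point.
Start: joints at [85.548, 20.546, 0.682, 0, -70.136, -16.507], TCP at [0.241, 0.63, 0.22] pointing down, gripper open.
Joint ranges: [-176.03, 176.03], [-82.01, 121.73], [-58.28, 71.71], [-173.87, 95.51], [-174.79, -0.11], [-173.66, 173.66]. Speed limits (degrees/s): [136.94, 136.94, 172.46, 180, 180, 180].

INTERFACE

Orientations are given as [roll, pitch, yaw] about the fixed x, y, z axes, in that order (R = Rz(yaw) Ry(pitch) Rx(roll)).
In Python, from plant import sensors, cams, r gives the robot as it stands.
- The arm moves only by the tool drive_tool, never from a script. Its argument "rows" is a list of rows, each an object of numbers: "fingers": the gripper's target within -1 to 1 (fully open at 1, half-way at 0, shut at -1); "x", "y", "z": the shift along the tool's x, y, z in m; "spin": the turn about the tool's z in rad. A call has 1 to 10 rows; each row is the pose to reach, as a shift and turn from the pose commanded when the call began, along the tool's axes at that moment; what a row does not reach only later rows make up. A row lasts 1/8 s, in which the tool goes at most 62.5 mm and 10.7 degrees, less where a joint would pass 70% of its speed; a pose out of reach is approached as far as the arm can. A call with a gripper value outside its range is refused whole. The fingers move at their own pace and stop on an object; "newtons" is the grip in N (left out, the last holds). Time passes only in rows, so rows that repeat a pose let the fingers close. It gives the time, the measured TCP pose, the force, the opening and the grip force at its end, in the units of the state.
- sensors.get_state(): the state, without advancing time (a new reading comes with each control period).
- cams.capture(name): name is "scene" or "top" or "wrist"; returns a dict with "pixels" (420x560x3 uint8, red, green, blue), "intrinsics" (3x3 intrinsics, pixels), "eye" and "orientation" of the camera in the world; the wrist camera has in their place "T_tool_cam" (4x4, takes a point from camera to tool coordinates, whose origin is the TCP and whose axes are the flange's). Camera axes: x right, y up, looking along -z (the intrinsics and any distortion apply to the point x, -y, -z); pixel columns grow to the right and rows downward; lengths in m; the calibration is good to about 2 mm. A picture is of the moment at which its call begins: read the wrist's pose just before it. There is no depth.
- r.close_job(): hands the job in; it is judged then, once.
The state is a dict: "time_s": time; "joints": joint angles; "qd": joint speeds; "joint_torque": joint torques, N m; "tcp_pos": TCP position; "eef_rot": TCP orientation; "contact_force": force on the tool from outside, world axes, zero at the start; "moment": the same for the moment, N m; "gripper_width": finger opening in m; "gripper_force": force on a finger pad.
Only numpy, scipy, OpenCV 4.12 (cv2) and the standard library are available. Lean on these libraries where they do the work, as an engineer would, in place of code of your own. Each camera call takes 0.05 s, during which the arm holds its last target. There are 200 camera calls.

## Working session

There is one attempt and no reset: what is moved stays moved. The work goes in short steps, Python scripts to look and compute and a tool call to move; the robot and the scene stay as the last step left them, time stands still between calls to the robot, and variables do not carry over. Pictures are saved under pics/ and viewed, at most 10 in all, crops included, and the job is handed in when it is done.

Besides the shell and the picture viewer there is one more tool, called after ">>>" in YAML: its name, and indented under it one key for each argument. drive_tool: Moves the arm, as the interface text tells. Its arguments: {"type":"object","properties":{"rows":{"type":"array"},"newtons":{"type":"number"}},"required":["rows"]}

```bash
mkdir -p pics
python3 - <<'E'
from plant import sensors, cams, r
import cv2,numpy as np
s=sensors.get_state();print(s,r.tip_reach)
ims=[]
for n in ("scene","top"):
    c=cams.capture(n);cv2.imwrite(f"pics/{n}.png",c["pixels"][...,::-1]);print(n,c["intrinsics"],c["eye"],c["orientation"],[k for k in c])
    np.savez(f"pics/{n}.npz",**{k:c[k] for k in ("pixels","intrinsics","eye","orientation")})
E
```

```text
{'time_s': 0.0, 'joints': array([ 8.55478622e+01,  2.05912109e+01,  6.32916474e-01, -2.07346841e-02,
       -7.01343603e+01, -1.65077604e+01]), 'qd': array([-0.03059537, -0.0214468 ,  0.07434572,  0.00122033, -0.04753983,
       -0.0469539 ]), 'joint_torque': array([-2.44351533e-03, -5.82718885e+01,  2.93060392e+01,  6.99701026e+00,
        7.04320759e-03, -1.61723692e-04]), 'tcp_pos': array([0.24129088, 0.62986208, 0.21861677]), 'eef_rot': array([ 1.79905625e+02, -7.64166186e-03, -2.09669537e+01]), 'contact_force': array([-0.19880161,  0.1994525 ,  0.3027903 ]), 'moment': array([-0.03808458, -0.05997868,  0.05753908]), 'gripper_force': 0.0, 'gripper_width': 0.08756461220779246} 0.019
scene [[505.81045302   0.         279.36013445]
 [  0.         505.81045302 201.49677965]
 [  0.           0.           1.        ]] [ 0.06624534 -0.64737437  0.70950358] [ 52.58479828  -0.29172169 -29.92147063] ['pixels', 'intrinsics', 'eye', 'orientation']
top [[455.85588552   0.         280.87503505]
 [  0.         455.85588552 208.24364382]
 [  0.           0.           1.        ]] [0.3419801  0.00633104 1.01694171] [ 6.64708759e+00 -6.90608502e-02 -9.14719620e+01] ['pixels', 'intrinsics', 'eye', 'orientation']
```

View pics/scene.png

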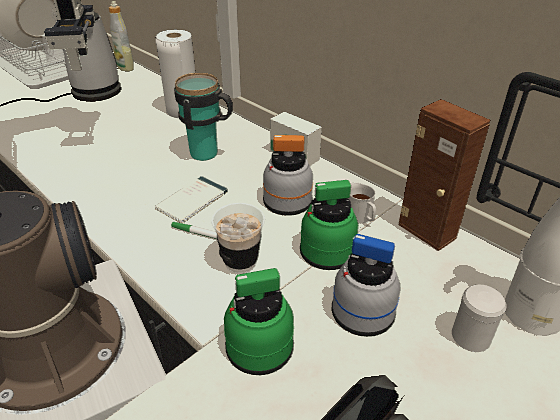

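View pics/top.png

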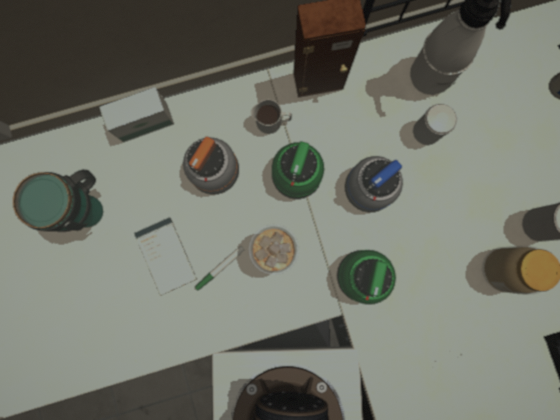

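The scene view shows the orange grip at about (289,143), next to a green look-alike at (333,190), with blue at (375,248). The top view shows orange at (203,152), green at (300,157) and blue at (386,173).

```bash
cat > h.py <<'E'
import numpy as np,cv2
from scipy.spatial.transform import Rotation as R
def rays(c,px,Rw=None,eye=None):
    Rw=R.from_euler("xyz",c["orientation"],degrees=True).as_matrix() if Rw is None else Rw
    eye=c["eye"] if eye is None else eye
    d=np.c_[np.atleast_2d(px).astype(float),np.ones(len(np.atleast_2d(px)))]@np.linalg.inv(c["intrinsics"]).T
    return np.array(eye),(d*[1,-1,-1])@Rw.T
def plane(o,d,z): return o+d*((z-o[2])/d[:,2])[:,None]
def orange(im):
    h=cv2.cvtColor(im,cv2.COLOR_RGB2HSV)
    m=cv2.inRange(h,(5,170,110),(16,255,255))
    n,l,st,ce=cv2.connectedComponentsWithStats(m)
    return sorted([(st[i,4],ce[i].round(1).tolist(),i) for i in range(1,n)],reverse=True)[:4],l
E
python3 - <<'E'
from h import *
L=[]
for n in("scene","top"):
    c=np.load(f"pics/{n}.npz");b,l=orange(c["pixels"]);print(n,b)
    # blob nearest the seen pixel
    t={"scene":(289,143),"top":(203,152)}[n]
    k=min(b,key=lambda q:np.hypot(q[1][0]-t[0],q[1][1]-t[1]))
    o,d=rays(c,k[1]);L.append((o,d[0]/np.linalg.norm(d[0])));print(plane(o,d,.16))
    ct=cv2.findContours((l==k[2]).astype(np.uint8),0,1)[0][0]
    bx=cv2.boxPoints(cv2.minAreaRect(ct)); print(plane(*rays(c,bx),.169).round(3).tolist())
(o1,d1),(o2,d2)=L
a=np.linalg.lstsq(np.c_[d1,-d2],o2-o1,rcond=None)[0];print(o1+a[0]*d1,o2+a[1]*d2)
E
```

```text
scene [(np.int32(457), [288.6, 142.8], 33), (np.int32(63), [286.7, 195.4], 34), (np.int32(43), [114.5, 10.2], 1), (np.int32(4), [488.0, 119.8], 28)]
[[0.54552263 0.14073127 0.16      ]]
[[0.525, 0.172, 0.169], [0.581, 0.14, 0.169], [0.549, 0.089, 0.169], [0.496, 0.119, 0.169]]
top [(np.int32(1), [207.0, 138.0], 1)]
[[0.58163867 0.14152875 0.16      ]]
[[0.579, 0.14, 0.169], [0.579, 0.14, 0.169], [0.579, 0.14, 0.169], [0.579, 0.14, 0.169]]
[0.55444753 0.15540705 0.14976737] [0.58286009 0.14221778 0.1556326 ]
```

>>> drive_tool:
  rows:
    - {"z": -0.06,"fingers": 1}
    - {"z": -0.12,"x": 0.01,"y": 0.01}
    - {"z": -0.12,"x": 0.06,"y": 0.045}
    - {"z": -0.12,"x": 0.11,"y": 0.08}
    - {"z": -0.12,"x": 0.16,"y": 0.115}
    - {"z": -0.12,"x": 0.21,"y": 0.15}
    - {"z": -0.12,"x": 0.26,"y": 0.185}
    - {"z": -0.12,"x": 0.31,"y": 0.22}
    - {"z": -0.12,"x": 0.36,"y": 0.255}
    - {"z": -0.12,"x": 0.41,"y": 0.29}

```text
invalid input
```

Run:
```python
from plant import sensors, cams, r
from h import *
s=sensors.get_state();c=cams.capture("wrist");cv2.imwrite("pics/w1.png",c["pixels"][...,::-1])
print(s["time_s"],s["joints"],s["tcp_pos"],s["eef_rot"],c["T_tool_cam"],c["intrinsics"],orange(c["pixels"])[0])
np.savez("pics/w1.npz",pixels=c["pixels"],intrinsics=c["intrinsics"],T=c["T_tool_cam"],p=s["tcp_pos"],e=s["eef_rot"])
```

```text
0.1 [ 8.55479017e+01  2.05889362e+01  6.39298599e-01 -1.62820198e-02
 -7.01360783e+01 -1.65071763e+01] [0.24132265 0.62991317 0.21870494] [ 1.79913468e+02 -9.68093861e-03 -2.09648112e+01] [[ 2.19215662e-04  9.52263242e-01  3.05278020e-01  8.22735029e-02]
 [ 9.99999754e-01 -5.48973051e-06 -7.00960846e-04 -6.02592188e-04]
 [-6.65823354e-04  3.05278099e-01 -9.52263009e-01 -1.65111954e-01]
 [ 0.00000000e+00  0.00000000e+00  0.00000000e+00  1.00000000e+00]] [[342.06703189   0.         280.11232669]
 [  0.         342.06703189 214.03137726]
 [  0.           0.           1.        ]] []
```

View pics/w1.png

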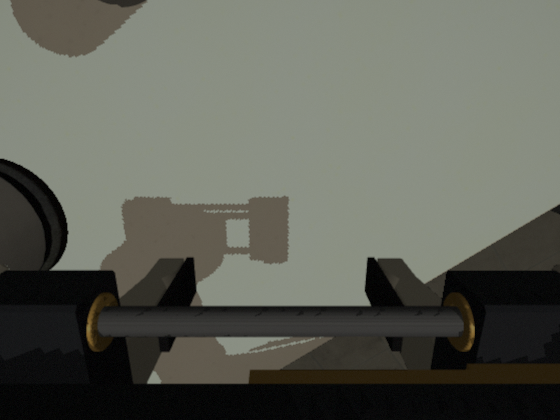

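The wrist view at the start pose shows only bare worktop, with the fingers at the bottom, around rows 260–360. The move was refused, so I'll resend it with every row filled out.

>>> drive_tool:
  rows:
    - {"x": 0,"y": 0,"z": -0.06,"spin": 0,"fingers": 1}
    - {"x": 0.01,"y": 0.01,"z": -0.12,"spin": 0,"fingers": 1}
    - {"x": 0.06,"y": 0.045,"z": -0.12,"spin": 0,"fingers": 1}
    - {"x": 0.11,"y": 0.08,"z": -0.12,"spin": 0,"fingers": 1}
    - {"x": 0.16,"y": 0.115,"z": -0.12,"spin": 0,"fingers": 1}
    - {"x": 0.21,"y": 0.15,"z": -0.12,"spin": 0,"fingers": 1}
    - {"x": 0.26,"y": 0.19,"z": -0.12,"spin": 0,"fingers": 1}
    - {"x": 0.31,"y": 0.23,"z": -0.12,"spin": 0,"fingers": 1}
    - {"x": 0.36,"y": 0.27,"z": -0.12,"spin": 0,"fingers": 1}
    - {"x": 0.4,"y": 0.31,"z": -0.12,"spin": 0,"fingers": 1}

```text
time_s: 1.4
tcp_pos: [0.5047, 0.1958, 0.3394]
eef_rot: [180.0, 0.0, -21.0]
contact_force: [2.1, -0.3, -0.8]
gripper_width: 0.0876
gripper_force: 0.0
```

Run:
```python
from plant import sensors, cams, r
from h import *
s=sensors.get_state();c=cams.capture("wrist");cv2.imwrite("pics/w2.png",c["pixels"][...,::-1])
print(s["time_s"],s["joints"],s["tcp_pos"],s["eef_rot"],orange(c["pixels"])[0])
np.savez("pics/w2.npz",pixels=c["pixels"],intrinsics=c["intrinsics"],T=c["T_tool_cam"],p=s["tcp_pos"],e=s["eef_rot"])
```

```text
1.4 [ 4.19534394e+01  4.64272374e+00 -4.53987711e+00 -2.84494850e-03
 -8.08280101e+01  2.70928023e+01] [0.50472592 0.19583676 0.33939369] [ 1.79991832e+02  7.33287695e-03 -2.09542126e+01] [(np.int32(1333), [307.2, 126.2], 1), (np.int32(3), [466.0, 116.0], 2)]
```

View pics/w2.png

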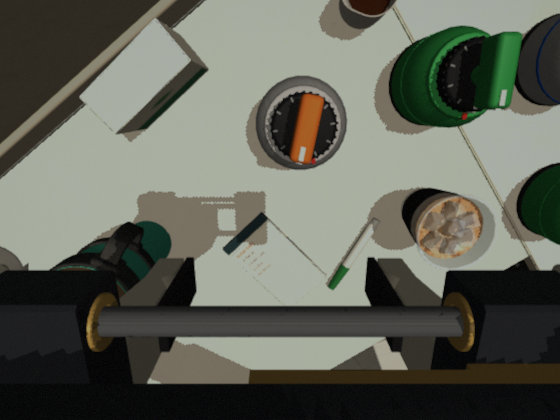

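The wrist view shows the orange grip on its flask from (312,95) to (302,162). The white stripe is at the lower end, (302,155), and the red rim mark is near (312,161).

```bash
cat >> h.py <<'E'
def wr(c,px,z):
    Rt=R.from_euler("xyz",c["e"],degrees=True).as_matrix();T=c["T"]
    return plane(*rays(c,px,Rt@T[:3,:3],c["p"]+Rt@T[:3,3]),z)
E
python3 - <<'E'
from h import *
c=np.load("pics/w2.npz");im=c["pixels"]
print(wr(c,[(307,126)],.16),wr(c,[(312,96),(302,161)],.169))
l=orange(im)[1]
b=cv2.boxPoints(cv2.minAreaRect(cv2.findContours((l==1).astype(np.uint8),0,1)[0][0]));print(b,wr(c,b,.169))
h=cv2.cvtColor(im,cv2.COLOR_RGB2HSV)
red=cv2.inRange(h,(0,150,100),(4,255,255))|cv2.inRange(h,(172,150,100),(180,255,255))
ys,xs=np.nonzero(red[60:190,230:370]);print(np.c_[xs+230,ys+60].tolist())
cv2.imwrite("pics/w2c.png",cv2.resize(im[65:180,245:360,::-1],None,fx=5,fy=5,interpolation=cv2.INTER_CUBIC))
E
```

```text
[[0.55347732 0.1494043  0.16      ]] [[0.57799943 0.13649082 0.169     ]
 [0.52456892 0.16560728 0.169     ]]
[[289.8077   159.96153 ]
 [303.3077    92.46154 ]
 [324.26926   96.653854]
 [310.76926  164.15384 ]] [[0.52980084 0.1764247  0.169     ]
 [0.58379295 0.14297438 0.169     ]
 [0.57338831 0.12604636 0.169     ]
 [0.51856198 0.15860095 0.169     ]]
[[313, 158], [312, 159], [313, 159], [314, 159], [312, 160], [313, 160], [314, 160], [311, 161], [312, 161], [313, 161], [314, 161], [315, 161], [311, 162], [312, 162], [313, 162], [314, 162], [315, 162], [312, 163], [313, 163]]
```

View pics/w2c.png

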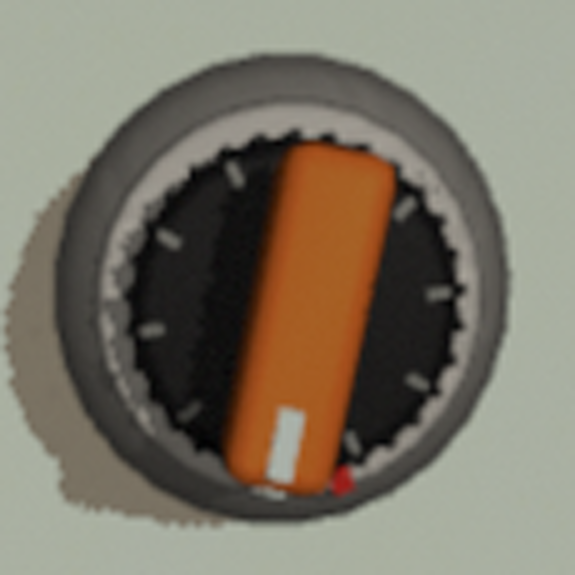

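The crop shows the stripe at (285,445), the red rim mark at (344,480), and regular ticks. The red mark appears counter-clockwise of the stripe, which doesn't fit the description. I'll take a closer look before turning anything.

>>> drive_tool:
  rows:
    - {"x": 0.01,"y": 0.013,"z": 0.04,"spin": 0.09,"fingers": 1}
    - {"x": 0.02,"y": 0.026,"z": 0.08,"spin": 0.17,"fingers": 1}
    - {"x": 0.02,"y": 0.026,"z": 0.08,"spin": 0.17,"fingers": 1}
    - {"x": 0.02,"y": 0.026,"z": 0.08,"spin": 0.17,"fingers": 1}

```text
time_s: 1.95
tcp_pos: [0.5142, 0.1668, 0.2609]
eef_rot: [-179.9, -0.1, -30.6]
contact_force: [-0.2, 0.8, -0.5]
gripper_width: 0.0875
gripper_force: 0.0
```

Run:
```python
from plant import sensors, cams, r
from h import *
s=sensors.get_state();c=cams.capture("wrist");im=c["pixels"]
print(s["time_s"],s["joints"],s["tcp_pos"],s["eef_rot"],s["moment"])
np.savez("pics/w3.npz",pixels=im,intrinsics=c["intrinsics"],T=c["T_tool_cam"],p=s["tcp_pos"],e=s["eef_rot"])
c=np.load("pics/w3.npz");b,l=orange(im);print(b)
bx=cv2.boxPoints(cv2.minAreaRect(cv2.findContours((l==b[0][2]).astype(np.uint8),0,1)[0][0]));print(bx,wr(c,bx,.169))
x,y=map(int,b[0][1]);x0=max(0,x-110);y0=max(0,y-100)
w=im[y0:y0+210,x0:x0+220,::-1]
S=np.load("pics/top.npz")["pixels"][120:220,260:420,::-1]
out=np.zeros((600,800,3),np.uint8)
a=cv2.resize(w,None,fx=2.7,fy=2.7,interpolation=cv2.INTER_CUBIC);out[:a.shape[0],:a.shape[1]]=a[:600,:800]
cv2.imwrite("pics/w3c.png",out[:600,:a.shape[1]]);print(x0,y0)
```

```text
1.95 [ 3.87879736e+01  6.33253459e+00 -1.26665782e+01  4.48967607e-02
 -7.09258323e+01  2.05886406e+01] [0.51415974 0.16678683 0.26090426] [-1.79944672e+02 -6.61311970e-02 -3.06087735e+01] [ 0.01130103 -0.03855423  0.00927005]
[(np.int32(2071), [273.6, 158.4], 4), (np.int32(4), [475.0, 105.5], 1), (np.int32(1), [474.0, 109.0], 2), (np.int32(1), [472.0, 110.0], 3)]
[[259.40225  202.88805 ]
 [261.08798  118.60176 ]
 [287.7773   119.135544]
 [286.09158  203.42183 ]] [[0.53036812 0.17639714 0.169     ]
 [0.58376078 0.14204993 0.169     ]
 [0.57359686 0.12559322 0.169     ]
 [0.51938781 0.15867475 0.169     ]]
163 58
```

View pics/w3c.png

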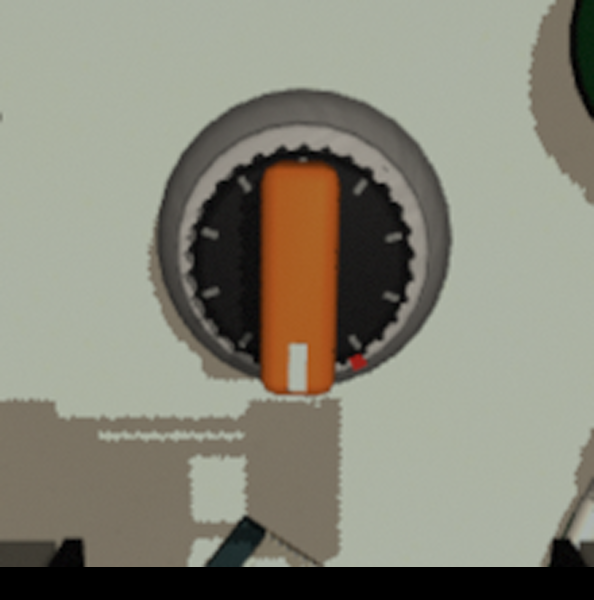

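The closer view shows the stripe at (298,368) and the red mark at (358,362), about 0.47 rad counter-clockwise of it. The task says clockwise, so I'll turn that way in small steps, watching the torque and the marks. Grip centre is (0.552, 0.150) with yaw −32°, and the measured size of 63 × 20 mm matches the given one.

>>> drive_tool:
  rows:
    - {"x": 0.02,"y": -0.002,"z": 0.0,"spin": 0.02,"fingers": 1}
    - {"x": 0.041,"y": -0.005,"z": 0.03,"spin": 0.02,"fingers": 1}
    - {"x": 0.041,"y": -0.005,"z": 0.065,"spin": 0.02,"fingers": 1}
    - {"x": 0.041,"y": -0.005,"z": 0.09,"spin": 0.02,"fingers": 1}
    - {"x": 0.041,"y": -0.005,"z": 0.106,"spin": 0.02,"fingers": 1}
    - {"x": 0.041,"y": -0.005,"z": 0.106,"spin": 0.02,"fingers": 1}

```text
time_s: 2.75
tcp_pos: [0.5514, 0.1496, 0.1531]
eef_rot: [179.9, 0.0, -31.8]
contact_force: [0.4, 0.4, 0.6]
gripper_width: 0.0878
gripper_force: 0.0
```

>>> drive_tool:
  rows:
    - {"x": 0,"y": 0,"z": 0,"spin": 0,"fingers": -0.2}
    - {"x": 0,"y": 0,"z": 0,"spin": 0,"fingers": -0.4}
    - {"x": 0,"y": 0,"z": 0,"spin": 0,"fingers": -0.8}
    - {"x": 0,"y": 0,"z": 0,"spin": 0,"fingers": -0.8}
    - {"x": 0,"y": 0,"z": 0,"spin": 0,"fingers": -0.8}
    - {"x": 0,"y": 0,"z": 0,"spin": 0,"fingers": -0.8}
  newtons: 25

```text
time_s: 3.5
tcp_pos: [0.5513, 0.1497, 0.1536]
eef_rot: [-180.0, -0.0, -31.8]
contact_force: [-0.2, -0.9, -0.0]
gripper_width: 0.033
gripper_force: 0.0
```

```bash
cat > m.py <<'E'
from plant import sensors
import time
s=sensors.get_state();print(s["time_s"],s["tcp_pos"].round(4),s["eef_rot"].round(2),s["contact_force"].round(2),s["moment"].round(3),s["joints"].round(1)[[0,5]],s["gripper_width"],s["gripper_force"])
E
python3 m.py
```

```text
3.5 [0.5513 0.1497 0.1536] [-180.     -0.    -31.84] [-0.16 -0.94 -0.03] [-0.048  0.031 -0.003] [34.8 23.3] 0.032957726514927205 0.0
```

>>> drive_tool:
  rows:
    - {"x": 0,"y": 0,"z": 0,"spin": 0,"fingers": -0.8}
    - {"x": 0,"y": 0,"z": 0,"spin": 0,"fingers": -0.8}
    - {"x": 0,"y": 0,"z": 0,"spin": 0,"fingers": -0.8}

```text
time_s: 3.88
tcp_pos: [0.5517, 0.1503, 0.1536]
eef_rot: [-179.9, -0.0, -31.8]
contact_force: [1.4, 4.3, -1.1]
gripper_width: 0.0219
gripper_force: 25.0
```

```bash
python3 m.py
```

```text
3.875 [0.5517 0.1503 0.1536] [-1.7993e+02 -2.0000e-02 -3.1830e+01] [ 1.38  4.35 -1.12] [ 1.358 -0.707 -0.036] [34.8 23.3] 0.021908941989891625 24.98199552297592
```

>>> drive_tool:
  rows:
    - {"x": 0,"y": 0,"z": 0,"spin": 0.05,"fingers": -0.8}
    - {"x": 0,"y": 0,"z": 0,"spin": 0.1,"fingers": -0.8}
    - {"x": 0,"y": 0,"z": 0,"spin": 0.15,"fingers": -0.8}
    - {"x": 0,"y": 0,"z": 0,"spin": 0.15,"fingers": -0.8}

```text
time_s: 4.38
tcp_pos: [0.5517, 0.1503, 0.1537]
eef_rot: [-179.9, -0.0, -40.4]
contact_force: [3.0, 4.9, -2.2]
gripper_width: 0.0219
gripper_force: 25.0
```

```bash
python3 m.py
```

```text
4.375 [0.5517 0.1503 0.1537] [-1.7993e+02 -1.0000e-02 -4.0410e+01] [ 3.    4.94 -2.23] [ 1.678 -0.809  0.062] [34.8 14.8] 0.021873471030110236 24.985526204109192
```

>>> drive_tool:
  rows:
    - {"x": 0,"y": 0,"z": 0,"spin": 0.05,"fingers": -0.8}
    - {"x": 0,"y": 0,"z": 0,"spin": 0.1,"fingers": -0.8}
    - {"x": 0,"y": 0,"z": 0,"spin": 0.1,"fingers": -0.8}

```text
time_s: 4.75
tcp_pos: [0.5517, 0.1502, 0.1537]
eef_rot: [-179.9, 0.0, -46.1]
contact_force: [1.9, 4.5, -2.6]
gripper_width: 0.0216
gripper_force: 25.0
```

```bash
python3 m.py
```

```text
4.75 [0.5517 0.1502 0.1537] [-179.93    0.    -46.12] [ 1.88  4.47 -2.65] [ 1.733 -0.793  0.087] [34.8  9.1] 0.021571060647242627 24.986477494239807
```

>>> drive_tool:
  rows:
    - {"x": 0,"y": 0,"z": 0,"spin": 0.03,"fingers": -0.8}
    - {"x": 0,"y": 0,"z": 0,"spin": 0.06,"fingers": -0.8}

```text
time_s: 5.0
tcp_pos: [0.5517, 0.1503, 0.1537]
eef_rot: [-179.9, 0.0, -49.6]
contact_force: [2.2, 4.3, -2.5]
gripper_width: 0.0217
gripper_force: 25.0
```

```bash
python3 m.py
```

```text
5.0 [0.5517 0.1503 0.1537] [-179.93    0.    -49.56] [ 2.22  4.32 -2.48] [ 1.728 -0.761  0.098] [34.8  5.6] 0.02167650577054871 24.996448159217834
```

>>> drive_tool:
  rows:
    - {"x": 0,"y": 0,"z": 0,"spin": 0.03,"fingers": -0.8}
    - {"x": 0,"y": 0,"z": 0,"spin": 0.06,"fingers": -0.8}

```text
time_s: 5.25
tcp_pos: [0.5517, 0.1502, 0.1537]
eef_rot: [-179.9, 0.0, -53.0]
contact_force: [1.0, 4.4, -1.8]
gripper_width: 0.0215
gripper_force: 25.0
```

```bash
python3 m.py
```

```text
5.25 [0.5517 0.1502 0.1537] [-1.7994e+02  1.0000e-02 -5.3000e+01] [ 1.03  4.4  -1.81] [ 1.724 -0.7    0.122] [34.8  2.2] 0.021501569802325017 24.99628722667694
```

>>> drive_tool:
  rows:
    - {"x": 0,"y": 0,"z": 0,"spin": 0.03,"fingers": -0.8}
    - {"x": 0,"y": 0,"z": 0,"spin": 0.06,"fingers": -0.8}

```text
time_s: 5.5
tcp_pos: [0.5517, 0.1503, 0.1537]
eef_rot: [-179.9, 0.0, -56.4]
contact_force: [2.4, 4.4, -1.3]
gripper_width: 0.0214
gripper_force: 25.0
```

```bash
python3 m.py
```

```text
5.5 [0.5517 0.1503 0.1537] [-1.7993e+02  1.0000e-02 -5.6440e+01] [ 2.44  4.4  -1.33] [ 1.79  -0.761  0.057] [34.8 -1.3] 0.02143068336799121 24.99617636203766
```

>>> drive_tool:
  rows:
    - {"x": 0,"y": 0,"z": 0,"spin": 0.03,"fingers": -0.8}
    - {"x": 0,"y": 0,"z": 0,"spin": 0.06,"fingers": -0.8}

```text
time_s: 5.75
tcp_pos: [0.5516, 0.1502, 0.1536]
eef_rot: [-179.9, 0.0, -59.9]
contact_force: [2.2, 4.4, -0.6]
gripper_width: 0.0216
gripper_force: 25.0
```

```bash
python3 m.py
```

```text
5.75 [0.5516 0.1502 0.1536] [-1.7994e+02  2.0000e-02 -5.9880e+01] [ 2.22  4.42 -0.62] [ 1.776 -0.632  0.089] [34.8 -4.7] 0.021598918616032307 24.9959859251976
```

>>> drive_tool:
  rows:
    - {"x": 0,"y": 0,"z": 0,"spin": 0.03,"fingers": -0.8}
    - {"x": 0,"y": 0,"z": 0,"spin": 0.06,"fingers": -0.8}

```text
time_s: 6.0
tcp_pos: [0.5516, 0.1502, 0.1537]
eef_rot: [-179.9, 0.0, -63.3]
contact_force: [2.0, 5.0, -2.2]
gripper_width: 0.0218
gripper_force: 25.2
```

```bash
python3 m.py
python3 - <<'E'
from plant import cams
import cv2
a=cams.capture("scene")["pixels"];b=cams.capture("top")["pixels"]
import numpy as np
A=cv2.resize(a[120:220,240:340,::-1],(400,400),interpolation=3);B=cv2.resize(b[120:200,170:250,::-1],(400,400),interpolation=3)
cv2.imwrite("pics/mid.png",np.hstack([A,B]))
E
```

```text
6.0 [0.5516 0.1502 0.1537] [-1.7994e+02  2.0000e-02 -6.3300e+01] [ 2.04  4.99 -2.15] [ 1.811 -0.633  0.451] [34.8 -8.1] 0.021765907087476437 25.168009400367737
```

View pics/mid.png

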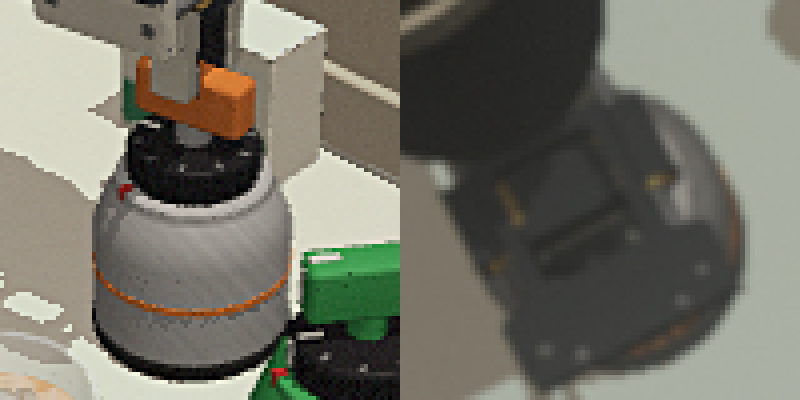

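The scene crop shows the fingers holding the orange bar, with the red rim line at (125,190). The torque jumped from about 0.09 to 0.45 N m at yaw −63°, so the collar is home. Next I go over the first tooth.

>>> drive_tool:
  rows:
    - {"x": 0,"y": 0,"z": 0,"spin": 0.0,"fingers": -0.8}
    - {"x": 0,"y": 0,"z": 0,"spin": 0.05,"fingers": -0.8}
    - {"x": 0,"y": 0,"z": 0,"spin": 0.1,"fingers": -0.8}
  newtons: 40

```text
time_s: 6.48
tcp_pos: [0.5516, 0.1502, 0.1537]
eef_rot: [-179.9, 0.0, -69.1]
contact_force: [1.7, 5.0, -0.5]
gripper_width: 0.0214
gripper_force: 40.0
```

```bash
python3 m.py
```

```text
6.475 [0.5516 0.1502 0.1537] [-1.7994e+02  3.0000e-02 -6.9090e+01] [ 1.65  5.03 -0.5 ] [ 1.913 -0.562  0.117] [ 34.8 -13.9] 0.021408328179026423 39.99325096607208
```

>>> drive_tool:
  rows:
    - {"x": 0,"y": 0,"z": 0,"spin": 0.05,"fingers": -0.8}
    - {"x": 0,"y": 0,"z": 0,"spin": 0.1,"fingers": -0.8}

```text
time_s: 6.72
tcp_pos: [0.5516, 0.1502, 0.1536]
eef_rot: [-180.0, 0.0, -74.8]
contact_force: [1.5, 5.7, -0.2]
gripper_width: 0.0215
gripper_force: 40.0
```

```bash
python3 m.py
```

```text
6.725 [0.5516 0.1502 0.1536] [-1.7995e+02  4.0000e-02 -7.4830e+01] [ 1.49  5.66 -0.21] [ 2.102 -0.415  0.053] [ 34.8 -19.6] 0.021483868140790268 39.984612464904785
```

Run:
```python
from plant import cams
import cv2,numpy as np
a=cams.capture("scene")["pixels"]
A=cv2.resize(a[120:220,240:340,::-1],(400,400),interpolation=3)
M=cv2.imread("pics/mid.png")[:,:400];S=np.load("pics/scene.npz")["pixels"]
cv2.imwrite("pics/mid2.png",np.hstack([cv2.resize(x[:,100:300],(400,500) if 0 else (300,600),interpolation=3) if 0 else cv2.resize(x[100:220,100:300],(390,234),interpolation=3) for x in (M,A)]))
print(np.abs(M.astype(int)-A)[130:205,130:265].mean(), np.abs(M.astype(int)-A)[230:360,100:280].mean())
```

```text
6.149432098765432 2.0218803418803417
```

View pics/mid2.png

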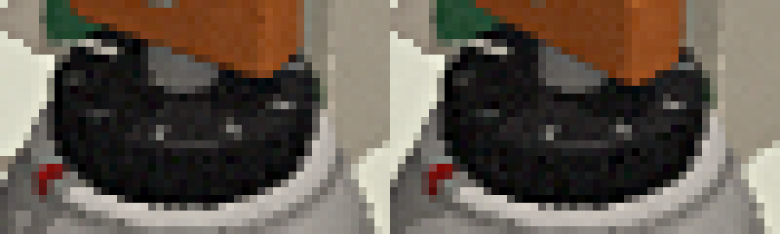

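The two crops show the collar ticks at the same places ((160,130), (233,128), (282,103)) while the grip turned 11° further. So the collar is home and the clutch is slipping, at about 0.23–0.27 rad now. The next steps take it over the tooth.

>>> drive_tool:
  rows:
    - {"x": 0,"y": 0,"z": 0,"spin": 0.05,"fingers": -0.8}
    - {"x": 0,"y": 0,"z": 0,"spin": 0.1,"fingers": -0.8}
    - {"x": 0,"y": 0,"z": 0,"spin": 0.15,"fingers": -0.8}

```text
time_s: 7.15
tcp_pos: [0.5516, 0.1503, 0.1537]
eef_rot: [-180.0, 0.0, -83.4]
contact_force: [1.0, 3.9, -1.7]
gripper_width: 0.0213
gripper_force: 40.0
```

```bash
python3 m.py
```

```text
7.15 [0.5516 0.1503 0.1537] [-1.7996e+02  5.0000e-02 -8.3430e+01] [ 0.99  3.91 -1.74] [ 1.759 -0.619  0.022] [ 34.8 -28.2] 0.021328412838487732 39.98254179954529
```

>>> drive_tool:
  rows:
    - {"x": 0,"y": 0,"z": 0,"spin": 0.05,"fingers": -0.8}
    - {"x": 0,"y": 0,"z": 0,"spin": 0.1,"fingers": -0.8}
    - {"x": 0,"y": 0,"z": 0,"spin": 0.13,"fingers": -0.8}

```text
time_s: 7.52
tcp_pos: [0.5515, 0.1503, 0.1537]
eef_rot: [-180.0, 0.1, -90.9]
contact_force: [0.5, 5.7, 0.9]
gripper_width: 0.0214
gripper_force: 40.0
```

```bash
python3 m.py
```

```text
7.525 [0.5515 0.1503 0.1537] [-1.7997e+02  5.0000e-02 -9.0860e+01] [0.46 5.71 0.92] [ 2.168 -0.395 -0.058] [ 34.8 -35.7] 0.021415995601816066 39.99135911464691
```

>>> drive_tool:
  rows:
    - {"x": 0,"y": 0,"z": 0,"spin": 0.05,"fingers": -0.8}
    - {"x": 0,"y": 0,"z": 0,"spin": 0.05,"fingers": -0.8}
    - {"x": 0,"y": 0,"z": 0,"spin": 0.05,"fingers": -0.2}
    - {"x": 0,"y": 0,"z": 0,"spin": 0.05,"fingers": 0.4}
    - {"x": 0,"y": 0,"z": 0,"spin": 0.05,"fingers": 1}
    - {"x": 0,"y": 0,"z": 0,"spin": 0.05,"fingers": 1}
    - {"x": 0,"y": 0,"z": 0,"spin": 0.05,"fingers": 1}
    - {"x": 0,"y": 0,"z": 0,"spin": 0.05,"fingers": 1}

```text
time_s: 8.52
tcp_pos: [0.5513, 0.1496, 0.1535]
eef_rot: [180.0, -0.0, -93.7]
contact_force: [0.1, -0.0, -0.0]
gripper_width: 0.0761
gripper_force: 0.0
```

>>> drive_tool:
  rows:
    - {"x": 0,"y": 0,"z": -0.02,"spin": 0,"fingers": 1}
    - {"x": 0,"y": 0,"z": -0.05,"spin": 0,"fingers": 1}
    - {"x": -0.01,"y": 0,"z": -0.09,"spin": 0,"fingers": 1}
    - {"x": -0.03,"y": 0,"z": -0.11,"spin": 0,"fingers": 1}
    - {"x": -0.04,"y": 0,"z": -0.11,"spin": 0,"fingers": 1}
    - {"x": -0.04,"y": 0,"z": -0.11,"spin": 0,"fingers": 1}

```text
time_s: 9.28
tcp_pos: [0.5534, 0.1899, 0.2626]
eef_rot: [179.9, -0.0, -93.7]
contact_force: [0.5, 0.2, -0.9]
gripper_width: 0.0876
gripper_force: 0.0
```

```bash
python3 m.py
python3 - <<'E'
from plant import sensors, cams
from h import *
s=sensors.get_state();c=cams.capture("wrist");im=c["pixels"]
np.savez("pics/w4.npz",pixels=im,intrinsics=c["intrinsics"],T=c["T_tool_cam"],p=s["tcp_pos"],e=s["eef_rot"])
c=np.load("pics/w4.npz");b,l=orange(im);print(b)
bx=cv2.boxPoints(cv2.minAreaRect(cv2.findContours((l==b[0][2]).astype(np.uint8),0,1)[0][0]));w=wr(c,bx,.169);print(w)
for i in range(4):
    d=w[(i+1)%4]-w[i];print(np.hypot(*d[:2]),np.degrees(np.arctan2(d[1],d[0])))
x,y=map(int,b[0][1]);x0=max(0,x-90);y0=max(0,y-90)
cv2.imwrite("pics/w4c.png",cv2.resize(im[y0:y0+180,x0:x0+180,::-1],None,fx=3.3,fy=3.3,interpolation=3))
E
```

```text
9.275 [0.5534 0.1899 0.2626] [ 1.7993e+02 -3.0000e-02 -9.3680e+01] [ 0.53  0.18 -0.92] [-0.008 -0.013  0.   ] [ 38.1 -41.7] 0.08762606943848184 0.0
[(np.int32(2036), [278.9, 159.9], 1)]
[[0.56436104 0.18118293 0.169     ]
 [0.55782338 0.11813947 0.169     ]
 [0.53820876 0.11990026 0.169     ]
 [0.54323671 0.18312763 0.169     ]]
0.06338153662185593 -95.92045312239918
0.019693496396234293 174.8703436755142
0.06342697248828078 85.45331189053425
0.021213656042249014 -5.259811341719365
```

View pics/w4c.png

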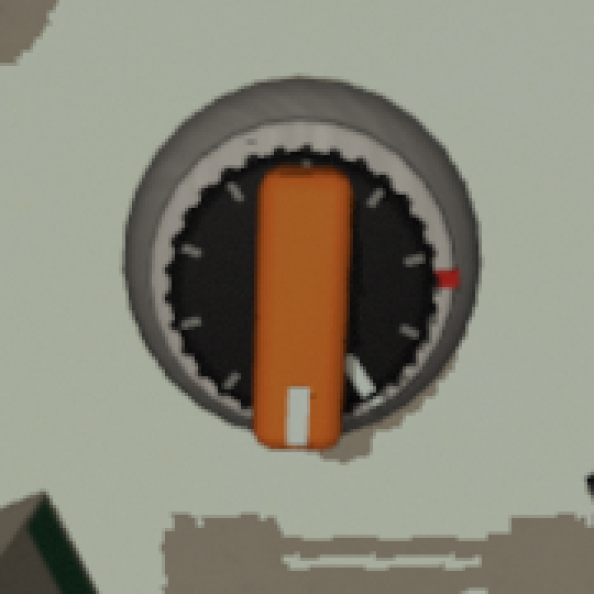

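The final view shows one click: the collar's long white mark is at (360,377), one tick behind the stripe at (298,415). The red line, at (448,280), still doesn't match the mark. I'll measure the mark-to-red angle before and after, and check the other flasks.

Run:
```python
from h import *
A=np.array([.552,.1503])
def ang(c,px,z):
    d=wr(c,[px],z)[0,:2]-A;return np.degrees(np.arctan2(d[1],d[0])),np.hypot(*d)*1e3
c3,c4=np.load("pics/w3.npz"),np.load("pics/w4.npz")
print("red before/after",[ang(c3,(163+358/2.7,58+362/2.7),z) for z in(.105,.115)],[ang(c4,(278-90+448/3.3,159-90+280/3.3),z) for z in(.105,.115)])
print("mark after",ang(c4,(188+360/3.3,69+377/3.3),.125),"stripe before",ang(c3,(163+298/2.7,58+368/2.7),.169),"after",ang(c4,(188+298/3.3,69+415/3.3),.169))
# a tick before and after at collar top
S=np.load("pics/scene.npz")["pixels"]
cv2.imwrite("pics/others.png",np.hstack([cv2.resize(S[y:y+90,x:x+90,::-1],(400,400),interpolation=3) for x,y in((325,225),(215,260))]))
```

```text
red before/after [(np.float64(176.01702263399008), np.float64(43.85261412637372)), (np.float64(176.99411414459618), np.float64(41.41764012537693))] [(np.float64(174.68920115713536), np.float64(43.030058429574524)), (np.float64(176.50470119385318), np.float64(41.73160461954801))]
mark after (np.float64(121.26440688569274), np.float64(30.36510614223402)) stripe before (np.float64(148.247538460577), np.float64(24.99191635090589)) after (np.float64(87.72001772355857), np.float64(24.24551143201488))
```

View pics/others.png

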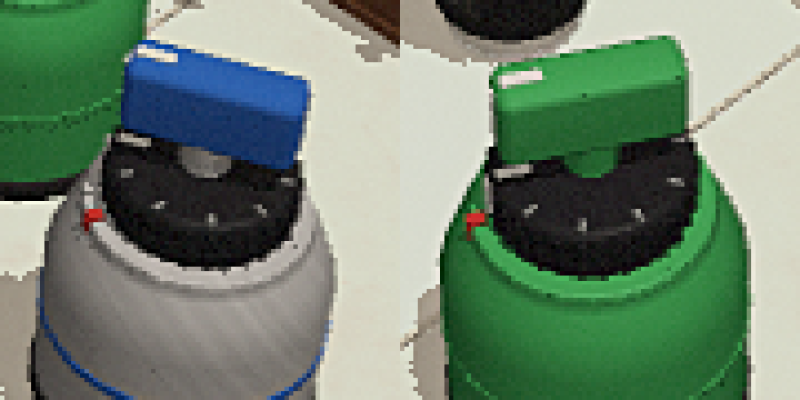

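The torque rose to a hard stop. After that the collar stayed put while the grip slipped exactly one notch (stripe 88°, mark 121°). The collar rests within about 0.08 rad of its stop, which is inside the limit. On the blue and green flasks the red line also sits on the counter-clockwise side, so it is drawn that way on all of them. Handing in.

```bash
python3 -c "
from plant import r
print(r.close_job())"
```

```text
the job is handed in; nothing more can be done
None
```

I turned the orange cap clockwise to its hard stop and over one clutch click, then let go and handed the job in (no verdict came back); the grip rests one notch past the mark, but the red rim line never met the white mark (about 55° apart), so "home" rests on the torque stop and the collar holding still while the grip slipped.

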